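# Tuck the tab over the make-up tin

## Task

Push the round tin along the channel of its holder until it is fully home against the end stop. Then fold the springy tab over it and, while it is pressed flat, push it forward so that its edge is well tucked beneath the lip and it stays shut when let go. Use only the fingertips: do not pick anything up, and leave the other things on the table where they are.

Things in the scene. Friction and masses are not known exactly. Their poses are not given: they have to be found in the camera images.
- holder: grey plastic holder for make-up tins, fixed to the table, floor slab x -54 to +54, y -40 to +110 mm. Origin on the table below the middle of the tin's home place; z up. The channel runs along y, open at the +y end (y = +105 mm), stopped at -y; the tab is hinged along the -x side, the lip stands along the +x side
- end_stop (a point): middle of the foot of the end stop's face: x = 0, y = -24 mm in the holder's frame, on the channel floor, 4 mm above the table. The channel is 54 mm wide between two walls 6 mm thick; walls and stop end 22 mm above the table
- tin_center (a point): centre (half-way up) of the round open tin of skin-tone cream that lies loose in the channel: dark metal, 48 mm across, 14 mm high (top 18 mm above the table), about 60 g. Fully home against the end stop its centre is at x = 0, y = 0 of the holder (+-3 mm of play in x); it starts 40 to 70 mm out towards +y
- tab (a joint): angle of the retaining tab about its hinge (rad): 0 folded flat over the channel towards the holder's +x, pi/2 upright, about 1.9 leaning back open as at the start (limit 2.5). A spring opens it: let go untucked, it springs back up. When flat, the spring lifts with about 1.5 N at the free edge or 3 N at 35 mm from the hinge. Tucked and let go it rests against the lip at about 0.06
- tab_slide (a joint): how far the hinge pin has slid in its slots along the holder's +x (m): 0 drawn back as at the start, 0.012 fully forward. It moves stiffly (about 7 N) and stays where left. The flat tab's free edge clears the lip by 4 mm at 0 and lies 8 mm beneath it at 0.012. If slid forward before the tab is flat, the tab lands on top of the lip
- tab_hinge (a point): point on the tab's hinge axis (along the holder's y): x = -38 mm at slide 0, y = 0, 24.5 mm above the table; moves with the slide. The tab is a grey plate 3 mm thick, centred on this axis, reaching 68 mm from it, 56 mm wide (y = -24 to +32 mm)
- tab_rib (a point): middle of the thumb rib's foot on the tab's outer face (the top once folded), y = +4 mm. The rib is 7.5 mm high, 50 mm long along y, 50 to 54 mm from the hinge axis; between hinge and rib lie 40 mm of flat plate for the fingertips, which can push the tab forward against the rib
- tab_skirt (a point): middle of the skirt, a small wall 24 x 3 x 11 mm on the tab's inner face (its underside once folded), at y = 28 to 31 mm, 26 to 50 mm from the hinge axis: folded, it closes the channel behind the tin; it lands on the tin if that is not home
- tab_edge (a point): middle of the tab's free edge (mid-thickness), 68 mm from the hinge axis, y = +4 mm
- lip (a point): middle of the lip's inner edge, on its underside: x = +34 mm, y = +4 mm in the holder's frame, 30 mm above the table. The lip is a fixed plate 3 mm thick (top at 33 mm), 60 mm long in y, reaching from x = +50 in to +34 mm; the flat tab's top is at 26 mm
- jar: bystander: clear jar of skin-tone cream, white cap, 48 mm across, 42 mm high, beyond the lip; origin at its underside
- dropper: bystander: upright dark red squeeze bottle with nozzle, 34 mm across, 105 mm high, behind the end stop; origin at its underside
- stick: bystander: flat pale wooden modelling stick, 150 x 12 x 5 mm, lying; origin at its underside
- sponge: bystander: cream-coloured sponge block 34 x 26 x 22 mm; origin at its underside
- flask: bystander: aluminium drinks bottle with black cap, 66 mm across, 195 mm high; origin at its underside
- razor: bystander: blue plastic razor, about 110 mm long, lying; origin at its underside
- pot: bystander: small pot of dark red make-up, white cap, 42 mm across, 32 mm high; origin at its underside
- dish: bystander: shallow clear dish, 84 mm across, 10 mm high; origin at its underside
Mind the look-alikes: they are no part of the job. There is more than one size of the holder; the job needs the smallest. There is more than one size of the part that bears tin_center; the job needs the smallest.

How it is judged:
On the way, in this order (a step that is already met when the one before it is completed fails the run):
1. the tin is pushed home while the tab is still open (y of tin_center in the frame of holder below 0.0035 m and value of joint tab above 0.8 rad), for 0.2 s.
2. the tab is folded flat with its edge beneath the lip (value of joint tab below 0.09 rad and value of joint tab_slide above 0.008 m), for 0.2 s.
At the end, for the whole second after the job is handed in: The tin's centre is within 3.5 mm of home, flat on the channel floor; the tab is within 0.09 rad of flat and its hinge pin has slid more than 8 mm forward, so that its edge is at least 3 mm beneath the lip, which holds it down; the tab is at rest (all of step 2 and y of tin_center in the frame of holder below 0.0035 m and height (world z) of tin_center below 0.014 m and velocity of joint tab between -0.1 and 0.1 rad/s and x of tab_edge in the frame of lip above 0.003 m and z of tab_edge in the frame of lip below 0.001 m); the robot touches nothing.
It fails at once if the tin is lifted or tipped out of the channel (height (world z) of tin_center above 0.021 m or angle between tin_center's own z axis and vertical above 0.5 rad).
It fails at once if another thing on the table is moved by more than 25 mm or picked up (distance of any of jar, dropper, stick, sponge, flask, razor, pot, dish from where it was at the start of the episode above 0.025 m).
It also fails if it takes over 48 s, if anything falls off the work surface, if the arm or the gripper's body presses on something with over 40 N, if the wrist force passes 120 N, or if a joint passes its speed limit or range.

## Robot

A 6-joint arm with a two-finger parallel gripper is mounted at the origin on the work surface. World frame = base frame: x ahead of the robot, y to its left, z up, the work surface at z = 0. Lengths are in m, angles in rad, forces in N, time in s.
With the tool pointing down it reaches from about 0.35 to 0.85 m from the base axis. Payload 8.1 kg.
Tool frame: the origin (TCP) lies at the very end of the fingers, on their centre line; the grasp point (between the pads) lies 19 mm behind it; z points along the fingers, y is the direction in which the jaws open and shut (so a half turn about z gives the same grasp; the last joint's range is limited). The gripper opens to 93 mm and grips with 3 to 60 N. Pads are 15 mm wide; open, the fingers measure 128 mm over their backs; the gripper's body (75 mm by 188 mm) begins 65 mm behind the grasp point.
Start: joints at [1.155, 0.13, 1.488, -0, 1.523, -0.085], TCP at [0.195, 0.567, 0.219] pointing down, gripper open.
Joint ranges: [-2.96, 2.96], [-0.89, 2.26], [0.02, 2.5], [-1.34, 4.48], [0, 2.73], [-2.66, 2.66]. Speed limits (rad/s): [2.39, 2.39, 2.79, 3.14, 3.14, 3.14].

## Interface

Orientations are given as a rotation vector (axis times angle).
In Python, from plant import robot gives the robot as it stands.
- The arm moves only by the shell command python3 -m inch 'ROWS' [FORCE]. ROWS is JSON, a list that holds one entry, the list of rows, each a list of 7 numbers: the shift along the tool's x, y, z in cm, then the turn, a rotation vector about the tool's x, y, z in degrees, then the gripper command: -1 is fully open, 1 is shut, values between are in proportion. A call has 1 to 5 rows; each row shifts and turns the commanded pose from where the row before left it, along the tool's axes as they then stand; what a row does not reach is not made up. A row lasts 1/10 s, in which the tool goes at most 50 mm and 8.59 degrees, less where a joint would pass 70% of its speed; a pose out of reach is approached as far as the arm can. A call with a gripper value outside its range is refused whole. The fingers move at their own pace and stop on an object; FORCE is the grip in N (left out, the last holds). Time passes only in rows, so rows that do not move let the fingers close. It gives the time, the measured TCP pose, the force and the opening at its end, in the units of the state.
- robot.read_state(): the state, without advancing time (a new reading comes with each control period).
- robot.read_camera(name): name is "scene" or "top" or "wrist"; returns a dict with "image" (400x640x3 uint8, blue, green, red), "K" (3x3 intrinsics, pixels), "distortion" ([k1, k2, p1, p2, k3] as OpenCV has them; the pictures are not rectified), "R" (3x3) and "t" (3): a world point X has camera coordinates R X + t; the wrist camera has in their place "tool_from_camera" (4x4, takes a point from camera to tool coordinates, whose origin is the TCP and whose axes are the flange's). Camera axes: x right, y down, z forward; pixel columns grow to the right and rows downward; lengths in m; the calibration is good to about 2 mm. A picture is of the moment at which its call begins: read the wrist's pose just before it. There is no depth.
- robot.close_job(): hands the job in, once; it reports no verdict.
The state is a dict: "t": time; "q": joint angles; "dq": joint speeds; "joint_torque": joint torques, N m; "tool_pos": TCP position; "orientation": TCP orientation; "force": force on the tool from outside, world axes, zero at the start; "wrist_torque": the same for the moment, N m; "opening": finger opening in m.
Only numpy, scipy, OpenCV 4.12 (cv2) and the standard library are available. Lean on these libraries where they do the work, as an engineer would, in place of code of your own. Each camera call takes 0.05 s, during which the arm holds its last target. There are 200 camera calls.

## Working session

There is one attempt and no reset: what is moved stays moved. The work goes in short steps, Python scripts to look and compute and a shell command to move; the robot and the scene stay as the last step left them, time stands still between calls to the robot, and variables do not carry over. Pictures are saved under pics/ and viewed, about 8 in all and at most 12, crops included, and the job is handed in when it is done.

```bash
mkdir -p pics; ls; python3 - <<'E'
from plant import robot
import cv2
s=robot.read_state();print({k:(s[k]) for k in ('t','tool_pos','orientation','force','opening')})
for n in ('scene','top'):
    c=robot.read_camera(n);cv2.imwrite(f'pics/{n}0.png',c['image'])
    print(n,c['K'],c['distortion'],c['R'],c['t'])
E
```

```text
pics
{'t': 0.0, 'tool_pos': array([0.19464229, 0.56694915, 0.21759339]), 'orientation': array([-5.17252439e-01, -3.09827942e+00,  2.81127598e-03]), 'force': array([-0.93098897, -0.28596691,  0.66402456]), 'opening': 0.09298702134187793}
scene [[372.59171329   0.         317.0474544 ]
 [  0.         372.59171329 200.1913222 ]
 [  0.           0.           1.        ]] [-0.07190701  0.          0.          0.          0.        ] [[-0.68568141  0.72788399  0.00508841]
 [ 0.60959425  0.57804226 -0.54245921]
 [-0.39778869 -0.36885233 -0.84006673]] [ 0.33192273 -0.27163893  1.11150129]
top [[514.94066564   0.         320.78589474]
 [  0.         514.94066564 191.01467497]
 [  0.           0.           1.        ]] [-0.15569858  0.          0.          0.          0.        ] [[ 0.01202298 -0.99975973  0.01832836]
 [-0.98210319 -0.01525217 -0.18772507]
 [ 0.18795952 -0.01574332 -0.98205059]] [-0.03055317  0.5201681   1.20523725]
```

View pics/top0.png

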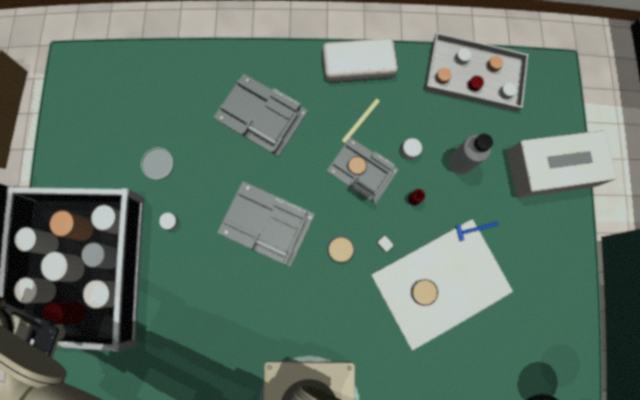

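View pics/scene0.png

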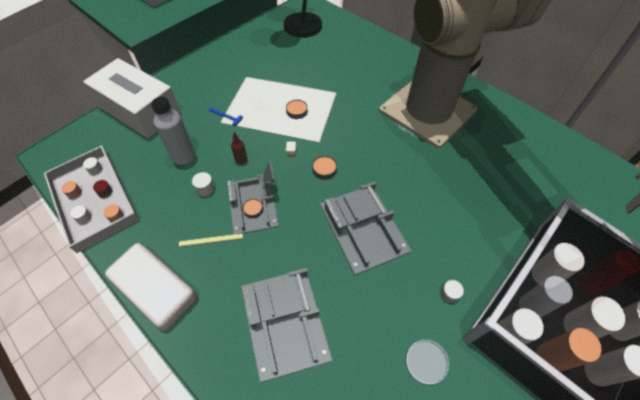

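The top view shows three holders: (262,113) and (265,222) are large and empty, and (363,170) is the smallest, with a tin in it at (357,165). The other tins, at (341,249) and (424,292), are larger and lie on the table. I choose the holder at (363,170) and the tin in it. I'll check that with a close crop.

```bash
cat > h.py <<'E'
import numpy as np,cv2
from plant import robot
def ray(c,uv):
    p=cv2.undistortPoints(np.array([[uv]],float),c['K'],np.array(c['distortion']))[0,0]
    R,t=np.array(c['R']),np.array(c['t'])
    return -R.T@t, R.T@np.array([p[0],p[1],1])
def plane(c,uv,z):
    o,d=ray(c,uv); return o+d*(z-o[2])/d[2]
def proj(c,X):
    return cv2.projectPoints(np.array(X,float).reshape(-1,1,3),cv2.Rodrigues(np.array(c['R']))[0],np.array(c['t']),c['K'],np.array(c['distortion']))[0][:,0]
E
python3 - <<'E'
from h import *
a=robot.read_camera('top');b=robot.read_camera('scene')
A=cv2.resize(a['image'][125:215,315:435],None,fx=5,fy=5,interpolation=2)
B=cv2.resize(b['image'][155:245,180:300],None,fx=5,fy=5,interpolation=2)
cv2.imwrite('pics/crop1.png',np.vstack([A[:, :600],B])[:900]) 
cv2.imwrite('pics/crop1.png',cv2.resize(np.hstack([A,B]),(800,300)))
cv2.imwrite('pics/cropA.png',cv2.resize(a['image'][125:215,315:435],(800,600),interpolation=2))
for uv in [(357,165),(363,170),(416,197),(411,147),(385,243)]: print(uv,plane(a,uv,0.015))
# tin cream
for c,n in((a,'top'),(b,'scene')):
    hsv=cv2.cvtColor(c['image'],cv2.COLOR_BGR2HSV)
    m=cv2.inRange(hsv,(5,70,110),(25,255,255))
    k,l,st,ce=cv2.connectedComponentsWithStats(m)
    for i in range(1,k):
        if st[i,4]>40: print(n,st[i],ce[i],plane(c,ce[i],0.017))
E
```

```text
(357, 165) [ 0.59573733 -0.11497735  0.015     ]
(363, 170) [ 0.58298092 -0.13018728  0.015     ]
(416, 197) [ 0.51551495 -0.26425479  0.015     ]
(411, 147) [ 0.64595105 -0.25450316  0.015     ]
(385, 243) [ 0.39873487 -0.18433652  0.015     ]
top [489  56  14  13 133] [495.87969925  62.03007519] [ 0.89262019 -0.49756929  0.017     ]
top [437  68  14  13 141] [443.83687943  74.14893617] [ 0.85025919 -0.34939132  0.017     ]
top [348 157  18  17 234] [356.87606838 164.76495726] [ 0.59585314 -0.11448826  0.017     ]
top [ 50 211  24  25 486] [ 61.26748971 222.94032922] [0.43327966 0.63925824 0.017     ]
top [330 238  22  23 390] [340.59230769 248.7025641 ] [ 0.38330648 -0.07428927  0.017     ]
top [414 281  23  23 407] [424.72235872 291.93120393] [ 0.27906542 -0.28155152  0.017     ]
scene [286 100  21  15 233] [296.26609442 107.26180258] [ 0.2771888  -0.27892014  0.017     ]
scene [313 156  23  19 346] [324.08381503 165.4017341 ] [ 0.38041872 -0.07251558  0.017     ]
scene [ 62 181  15  13 139] [ 68.67625899 186.86330935] [ 0.88471092 -0.50686323  0.017     ]
scene [243 199  19  16 240] [252.18333333 206.8       ] [ 0.59406168 -0.11285001  0.017     ]
scene [104 205  16  14 159] [110.99371069 210.81761006] [ 0.84263629 -0.35759957  0.017     ]
scene [568 327  34  36 890] [584.66966292 344.48314607] [0.3501782  0.63009571 0.017     ]
```

View pics/cropA.png

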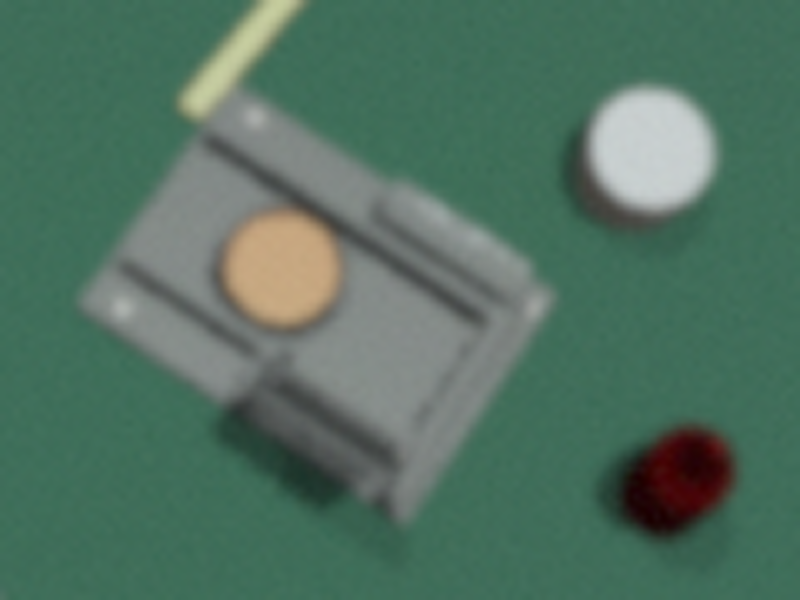

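The tin sits in the smallest holder. Its open end is at crop (160,195), the stop is at crop (470,410), the upright tab is at the lower left and the lip at the upper right. Next I fit the holder frame from the slab corners.

```bash
cat >> h.py <<'E'
def fit(H,W):
    H=np.array(H,float);W=np.array(W,float)[:,:2];h=H.mean(0);w=W.mean(0)
    S=(H-h).T@(W-w);a=np.arctan2(S[0,1]-S[1,0],S[0,0]+S[1,1])
    R=np.array([[np.cos(a),-np.sin(a)],[np.sin(a),np.cos(a)]]);return a,R,w-R@h,(W-(H@R.T+w-R@h))
E
python3 - <<'E'
from h import *
a=robot.read_camera('top');b=robot.read_camera('scene')
H=[(54,110),(54,-40),(-54,110),(-54,-40)]
P=[(235,90),(555,293),(80,300),(405,522)]
W=[plane(a,(315+x/6.667-.5,125+y/6.667-.5),0.004) for x,y in P]
an,R,t,res=fit(np.array(H)/1000,W);print(np.degrees(an),t,res*1000)
c=(plane(a,(356.88,164.76),.017)+plane(b,(252.18,206.8),.017))[:2]/2
print('tin holder mm',(R.T@(c-t))*1000)
# other things in holder frame: dropper (base), jar, stick end
for n,uv,z in [('dropbase',(411,201),0),('droptop',(419,196),.1),('jartop',(412,147),.042),('stickend',(344,141),.005),('flasktop',(483,142),.195),('flaskbase',(455,165),0),('sponge',(385,243),.02)]:
    p=plane(a,uv,z)[:2];print(n,p,R.T@(p-t)*1000)
s=robot.read_state();Rt=cv2.Rodrigues(s['orientation'])[0];print(Rt)
print(robot.read_camera('wrist')['tool_from_camera'])
np.savez('fit',R=R,t=t)
E
```

```text
-33.59120631830521 [ 0.56755029 -0.15871309] [[-3.40112884 -0.38603691]
 [ 0.85448334  1.06476592]
 [ 1.88006732 -0.80629729]
 [ 0.66657818  0.12756828]]
tin holder mm [-2.07870497 52.6837987 ]
dropbase [ 0.50770829 -0.25420104] [   2.98125976 -112.65046535]
droptop [ 0.5025249  -0.25398883] [  -1.45394295 -115.34146931]
jartop [ 0.63830781 -0.25170666] [110.39141343 -38.31664944]
stickend [ 0.66133699 -0.08241174] [ 35.91013504 115.44826851]
flasktop [ 0.61023628 -0.38346388] [ 159.90414244 -163.60218616]
flaskbase [ 0.6043495  -0.37256492] [ 148.97043018 -157.78023115]
sponge [ 0.39828475 -0.18362332] [-127.21731681 -114.39885976]
[[-9.45779510e-01  3.24809229e-01 -2.88538444e-04]
 [ 3.24809345e-01  9.45779340e-01 -5.73665509e-04]
 [ 8.65618479e-05 -6.36281068e-04 -9.99999794e-01]]
[[-8.04377517e-04 -9.67979573e-01 -2.51027685e-01  6.94984460e-02]
 [ 9.99999633e-01 -8.52882594e-04  8.44357367e-05  1.04061026e-03]
 [-2.95829212e-04 -2.51027525e-01  9.67979904e-01 -1.66959498e-01]
 [ 0.00000000e+00  0.00000000e+00  0.00000000e+00  1.00000000e+00]]
```

```bash
python3 - <<'E'
from h import *
f=np.load('fit.npz');s=robot.read_state()
g=f['t']+f['R']@[0,.092];d=np.append(g-s['tool_pos'][:2],-.02)
Rt=cv2.Rodrigues(s['orientation'])[0]
y=np.degrees(np.arctan2(Rt[1,1],Rt[0,1]));turn=y+33.59;print(turn,d);N=18
for i in range(N):
    a=np.radians(turn*i/N); v=(cv2.Rodrigues(np.array([0,0,a]))[0].T@Rt.T@d)*100/N
    print(np.round(v,1),round(turn/N,2))
E
```

```text
104.63821651523094 [ 0.4236438  -0.64944158 -0.02      ]
[-3.4 -2.6  0.1] 5.81
[-3.6 -2.3  0.1] 5.81
[-3.9 -1.9  0.1] 5.81
[-4.  -1.5  0.1] 5.81
[-4.2 -1.1  0.1] 5.81
[-4.3 -0.7  0.1] 5.81
[-4.3 -0.2  0.1] 5.81
[-4.3  0.2  0.1] 5.81
[-4.3  0.6  0.1] 5.81
[-4.2  1.1  0.1] 5.81
[-4.   1.5  0.1] 5.81
[-3.9  1.9  0.1] 5.81
[-3.7  2.3  0.1] 5.81
[-3.4  2.6  0.1] 5.81
[-3.1  3.   0.1] 5.81
[-2.8  3.3  0.1] 5.81
[-2.5  3.5  0.1] 5.81
[-2.1  3.8  0.1] 5.81
```

```bash
python3 -m inch '[[[-3.4,-2.6,0.1,0,0,5.81,1],[-3.6,-2.3,0.1,0,0,5.81,1],[-3.9,-1.9,0.1,0,0,5.81,1],[-4.0,-1.5,0.1,0,0,5.81,1],[-4.2,-1.1,0.1,0,0,5.81,1]]]'
python3 -m inch '[[[-4.3,-0.7,0.1,0,0,5.81,1],[-4.3,-0.2,0.1,0,0,5.81,1],[-4.3,0.2,0.1,0,0,5.81,1],[-4.3,0.6,0.1,0,0,5.81,1],[-4.2,1.1,0.1,0,0,5.81,1]]]'
python3 -m inch '[[[-4.0,1.5,0.1,0,0,5.81,1],[-3.9,1.9,0.1,0,0,5.81,1],[-3.7,2.3,0.1,0,0,5.81,1],[-3.4,2.6,0.1,0,0,5.81,1],[-3.1,3.0,0.1,0,0,5.81,1]]]'
python3 -m inch '[[[-2.8,3.3,0.1,0,0,5.81,1],[-2.5,3.5,0.1,0,0,5.81,1],[-2.1,3.8,0.1,0,0,5.81,1],[0,0,0,0,0,0,1],[0,0,0,0,0,0,1]]]'
cat >> h.py <<'E'
def wrist():
    s=robot.read_state();c=dict(robot.read_camera('wrist'))
    T=np.eye(4);T[:3,:3]=cv2.Rodrigues(s['orientation'])[0];T[:3,3]=s['tool_pos']
    M=np.linalg.inv(T@c['tool_from_camera']);c['R']=M[:3,:3];c['t']=M[:3,3];return c
def tcp():
    f=np.load('fit.npz');s=robot.read_state();R=cv2.Rodrigues(s['orientation'])[0]
    p=f['R'].T@(s['tool_pos'][:2]-f['t']);F=s['force'];Fh=f['R'].T@F[:2]
    yaw=np.degrees(np.arctan2(R[1,1],R[0,1]))-np.degrees(np.arctan2(f['R'][1,0],f['R'][0,0]))
    print('t %.2f holder xyz mm'%s['t'],np.round([p[0]*1000,p[1]*1000,s['tool_pos'][2]*1000],1),'F',np.round([*Fh,F[2]],1),'yaw %.1f tilt'%yaw,np.round(R[:,2],3),'open',round(s['opening'],4))
E
python3 - <<'E'
from h import *
tcp();print(robot.read_state()['q']);c=wrist();cv2.imwrite('pics/w1.png',c['image'])
f=np.load('fit.npz')
def hp(x,y,z): return [*(f['t']+f['R']@[x/1e3,y/1e3]),z/1e3]
print(np.round(proj(c,[hp(54,110,4),hp(54,-40,4),hp(-54,110,4),hp(-54,-40,4),hp(0,-24,22),hp(27,105,22),hp(-27,105,22)])))
E
```

```text
t: 0.85
tool_pos: [0.3131, 0.3861, 0.2137]
orientation: [1.283, 2.867, 0.001]
force: [1.1, -0.6, 0.6]
opening: 0.0575
t: 1.35
tool_pos: [0.4313, 0.2045, 0.2089]
orientation: [1.962, 2.453, 0.001]
force: [0.6, 0.5, -0.2]
opening: 0.0177
t: 1.85
tool_pos: [0.5498, 0.0241, 0.2038]
orientation: [2.515, 1.883, 0.001]
force: [0.4, 0.6, 0.3]
opening: 0.0005
t: 2.35
tool_pos: [0.6199, -0.0835, 0.1999]
orientation: [-2.768, -1.484, 0.001]
force: [0.1, -0.2, -0.1]
opening: 0.0007
t 2.35 holder xyz mm [  2.   91.6 199.9] F [ 0.2 -0.2 -0.1] yaw -0.0 tilt [-0.001  0.001 -1.   ] open 0.0007
[-2.16052056e-01  2.08687829e-01  1.43526102e+00  2.55938494e-04
  1.49903300e+00  3.70312120e-01]
[[367. 161.]
 [362. 293.]
 [261. 161.]
 [266. 293.]
 [314. 288.]
 [341. 169.]
 [286. 169.]]
```

View pics/w1.png

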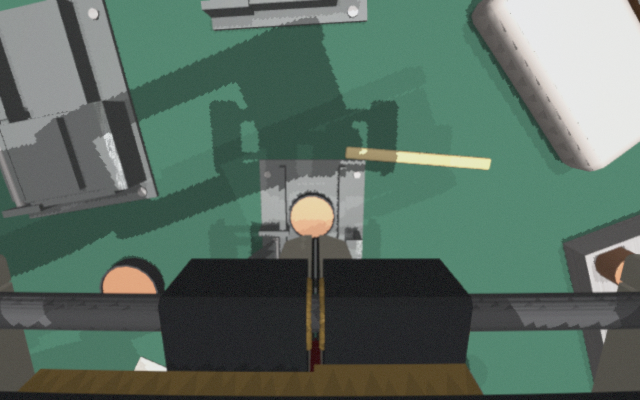

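The wrist view shows the holder's open-end corners at (261,160) and (365,160). The prediction was (261,161) and (367,161), so the frame holds to about 1–2 mm. The tin is at (312,216) and the stick's end at (347,152), clear of the descent. I go down behind the tin.

```bash
python3 -m inch '[[[0,-0.2,4.5,0,0,0,1],[0,0,4.5,0,0,0,1],[0,0,4.5,0,0,0,1],[0,0,3.5,0,0,0,1],[0,0,1.5,0,0,0,1]]]' >/dev/null
python3 -m inch '[[[0,0,0,0,0,0,1]]]' >/dev/null
python3 -c "from h import *;tcp()"
python3 -m inch '[[[-0.8,0,0,0,0,0,1],[-1,0,0,0,0,0,1],[-1,0,0,0,0,0,1],[-1,0,0,0,0,0,1]]]' >/dev/null
python3 -c "from h import *;tcp()"
```

```text
t 3.00 holder xyz mm [-3.  92.3 13.6] F [0.7 0.1 0.7] yaw 0.2 tilt [-0.004  0.001 -1.   ] open 0.0004
t 3.40 holder xyz mm [ 1.6 54.3 18.3] F [-0.8  3.8  6.6] yaw 0.0 tilt [ 0.005 -0.    -1.   ] open 0.0006
```

```bash
cat >> h.py <<'E'
def tin():
    f=np.load('fit.npz')
    for n in('top','scene'):
        c=robot.read_camera(n);m=cv2.inRange(cv2.cvtColor(c['image'],cv2.COLOR_BGR2HSV),(5,70,110),(25,255,255))
        k,l,st,ce=cv2.connectedComponentsWithStats(m)
        for i in range(1,k):
            q=f['R'].T@(plane(c,ce[i],.017)[:2]-f['t'])*1000
            if st[i,4]>15 and abs(q[0])<40 and -60<q[1]<120: print(n,st[i],np.round(q,1))
        cv2.imwrite('pics/%s_now.png'%n,cv2.resize(c['image'][110:230,300:460] if n=='top' else c['image'][135:255,170:330],(800,600),interpolation=2))
E
python3 -c "
from h import *
tin();tcp()"
```

```text
top [363 169   8   8  30] [-5.  21.9]
t 3.50 holder xyz mm [ 1.7 53.1 18.3] F [-0.1 -1.9  8.3] yaw -0.0 tilt [ 0.004 -0.001 -1.   ] open 0.0003
```

View pics/scene_now.png

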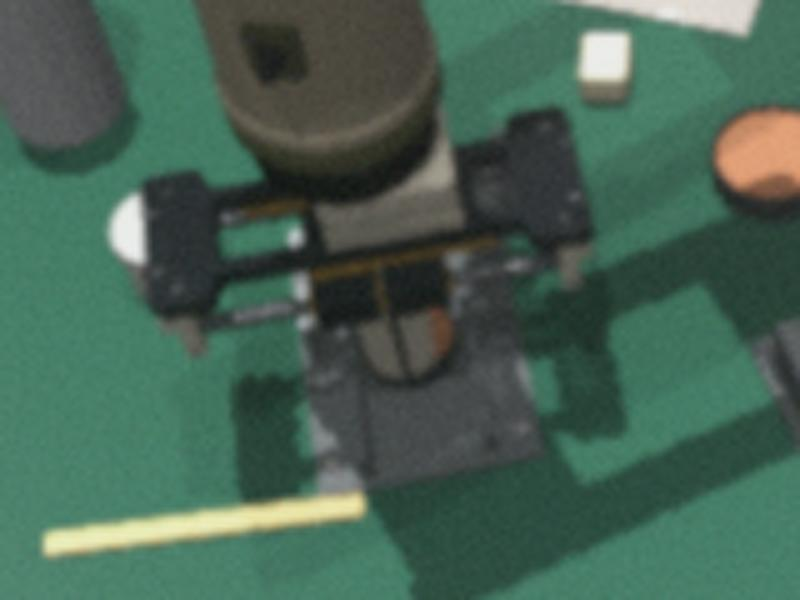

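The scene view shows the fingertips riding on top of the tin: its rear rim shows below the fingers at crop (405,378), with z at 18 mm and 8 N upward. I lift off, go back, tilt the tool slightly and push lower and slower.

```bash
python3 -m inch '[[[0,0,-1.5,0,0,0,1],[0,0,-2,0,0,0,1],[2.5,0,-1,0,-6,0,1],[2.5,-0.2,0,0,-6,0,1],[0,0,0,0,0,0,1]]]' >/dev/null
python3 -c "
from h import *
tcp();tin()"
```

```text
t 4.00 holder xyz mm [ -3.5 108.5  58.1] F [ 0.6 -0.  -1.2] yaw 0.3 tilt [-0.115 -0.175 -0.978] open 0.0006
top [353 159  18  18 245] [-0.3 37.4]
```

```bash
python3 -m inch '[[[-0.4,0,1.8,0,0,0,1],[-0.4,0,1.8,0,0,0,1],[-0.5,0,1.3,0,0,0,1],[0,0,0.3,0,0,0,1],[0,0,0,0,0,0,1]]]' >/dev/null
python3 -c "
from h import *
tcp()"
```

```text
t 4.60 holder xyz mm [-2.4 79.4  9.9] F [ 0.1 -0.5  1.1] yaw -0.0 tilt [-0.116 -0.173 -0.978] open 0.0006
```

```bash
python3 -m inch '[[[-0.49,0.1,0.3,0,0,0,1],[-0.49,0,0.1,0,0,0,1],[-0.39,0,0.08,0,0,0,1],[-0.39,0,0.08,0,0,0,1],[-0.39,0,0.08,0,0,0,1]]]' >/dev/null
python3 -c "
from h import *
tcp()"
python3 -m inch '[[[-0.39,0,0.08,0,0,0,1],[-0.39,0,0.08,0,0,0,1],[-0.39,0,0.08,0,0,0,1]]]' >/dev/null
python3 -c "
from h import *
tcp();tin()"
```

```text
t 5.10 holder xyz mm [-1.2 58.2  8.4] F [-0.2  0.3  0.3] yaw 0.1 tilt [-0.114 -0.173 -0.978] open 0.0006
t 5.40 holder xyz mm [-1.4 46.1  8.2] F [-0.1  0.7 -0.1] yaw 0.1 tilt [-0.115 -0.173 -0.978] open 0.0004
top [369 165  10  18 144] [3.7 5.8]
```

```bash
python3 -m inch '[[[-0.39,0,0.08,0,0,0,1],[-0.39,0,0.08,0,0,0,1],[-0.29,0,0.06,0,0,0,1],[-0.2,0,0.04,0,0,0,1]]]' >/dev/null
python3 -c "
from h import *
tcp()"
python3 -m inch '[[[-0.1,0,0.02,0,0,0,1],[0,0,0,0,0,0,1]]]' >/dev/null
python3 -c "
from h import *
tcp()"
```

```text
t 5.90 holder xyz mm [-1.4 33.   8.2] F [-0.9  1.3 -0.2] yaw 0.0 tilt [-0.115 -0.173 -0.978] open 0.0003
t 6.10 holder xyz mm [-1.2 32.8  8.4] F [ 0.4  4.  -0.2] yaw 0.1 tilt [-0.114 -0.173 -0.978] open 0.0003
```

```bash
python3 -m inch '[[[-0.1,0,0.02,0,0,0,1],[-0.1,0,0.02,0,0,0,1],[0,0,0,0,0,0,1],[0,0,0,0,0,0,1]]]' >/dev/null
python3 -c "
from h import *
tcp();tin()"
python3 -m inch '[[[0.4,0,0,0,0,0,1],[2,0,-1,0,0,0,1],[2,0,-2,0,0,0,1],[0,0,-4,0,6,0,1],[0,0,-4.5,0,6,0,1]]]' >/dev/null
python3 -m inch '[[[0,0,0,0,0,0,1],[0,0,0,0,0,0,1]]]' >/dev/null
python3 -c "
from h import *
tcp();tin()"
```

```text
t 6.50 holder xyz mm [-0.9 32.4  8.7] F [0.3 9.6 0.2] yaw 0.1 tilt [-0.112 -0.172 -0.979] open 0.0005
top [374 168  10  17 123] [ 4.5 -9.1]
t 7.30 holder xyz mm [  0.   91.9 114.4] F [ 0.6 -0.8 -1. ] yaw -0.0 tilt [ 0.003 -0.002 -1.   ] open 0.0007
top [366 169   7   7  36] [ 1.5 15.9]
scene [253 186   6   9  41] [-17.7   4. ]
```

View pics/top_now.png

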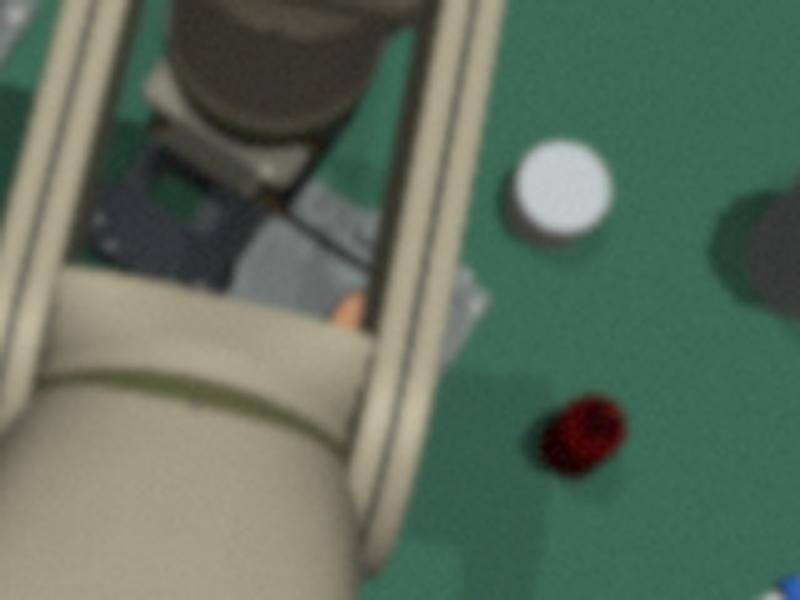

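The arm blocks most of the top view. A sliver of cream is visible at crop (345,310) in the stop area, and the bystanders are unmoved. I move behind the tab and look again.

```bash
python3 -m inch '[[[-2.2,-2.5,0,0,0,0,1],[-2.2,-2.5,0,0,0,0,1],[-2.2,-2.5,0,0,0,0,1],[-2.2,-2.5,0,0,0,0,1],[0,0,0,0,0,0,1]]]' >/dev/null
python3 -c "
from h import *
tcp();tin();c=wrist();cv2.imwrite('pics/w2.png',c['image'])"
```

```text
t 7.90 holder xyz mm [-106.2    2.1  108.9] F [ 0.2 -0.2 -1. ] yaw 0.1 tilt [-0.008  0.001 -1.   ] open 0.0004
scene [240 182  18  16 216] [-2.1 -0.1]
```

View pics/scene_now.png

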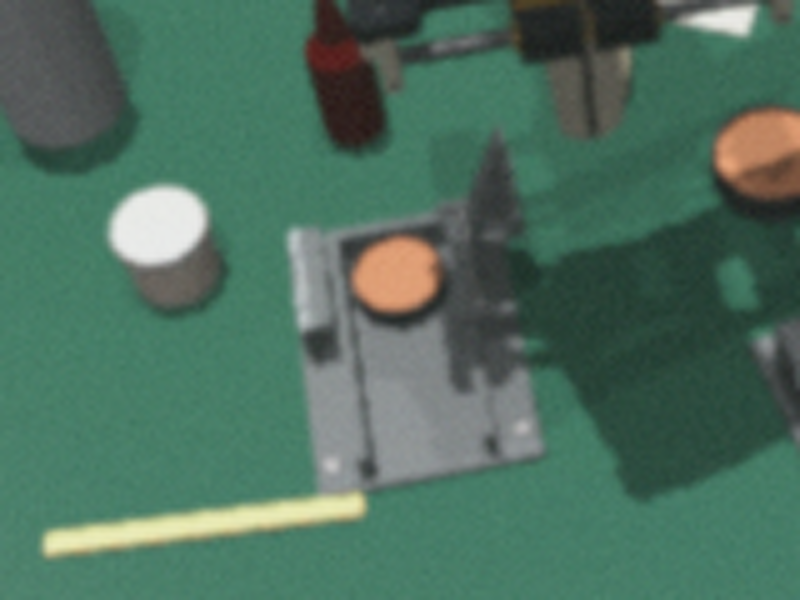

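The scene view shows the tin seated against the stop at crop (397,278), measured at (-2.1,-0.1) mm. The tab is upright and leaning back at crop (495,200), and the fingertip, which has a rounded end, is behind it at (590,110). Next is the fold.

```bash
python3 -m inch '[[[0,0,2,0,0,0,1],[0.2,0,3,0,0,0,1],[0,0.5,0.5,0,0,0,1],[0,0.5,0,0,0,0,1],[0,0,0,0,0,0,1]]]' >/dev/null
python3 -c "
from h import *
tcp()"
python3 -m inch '[[[0,1,0,0,0,0,1],[0,1,0,0,0,0,1],[0,1,0,0,0,0,1],[0,0.5,0,0,0,0,1],[0,0,0,0,0,0,1]]]' >/dev/null
python3 -c "
from h import *
tcp()"
```

```text
t 8.55 holder xyz mm [-89.6   6.9  58.4] F [ 0.2 -0.   1.2] yaw 0.1 tilt [ 0.001 -0.001 -1.   ] open 0.0005
t 9.05 holder xyz mm [-55.2   6.5  57.6] F [0.6 0.1 0.5] yaw 0.0 tilt [ 0.001 -0.    -1.   ] open 0.0009
```

```bash
python3 -m inch '[[[0,0.9,0.2,0,0,0,1],[0,0.8,0.2,0,0,0,1],[0,0.8,0.35,0,0,0,1],[0,0,0,0,0,0,1]]]' >/dev/null
python3 -c "
from h import *
tcp()"
python3 -m inch '[[[0,0.3,0.3,0,0,0,1],[0,0.3,0.35,0,0,0,1],[0,0,0,0,0,0,1]]]' >/dev/null
python3 -c "
from h import *
tcp()
c=robot.read_camera('scene');cv2.imwrite('pics/s3.png',cv2.resize(c['image'][135:255,170:330],(800,600),interpolation=2))"
```

```text
t 9.45 holder xyz mm [-30.6   6.4  49.2] F [-0.2  0.2  1. ] yaw 0.0 tilt [-0.  0. -1.] open 0.0005
t 9.75 holder xyz mm [-25.    6.6  43.2] F [-0.8 -0.9  1.6] yaw 0.1 tilt [ 0. -0. -1.] open 0.0001
```

View pics/s3.png

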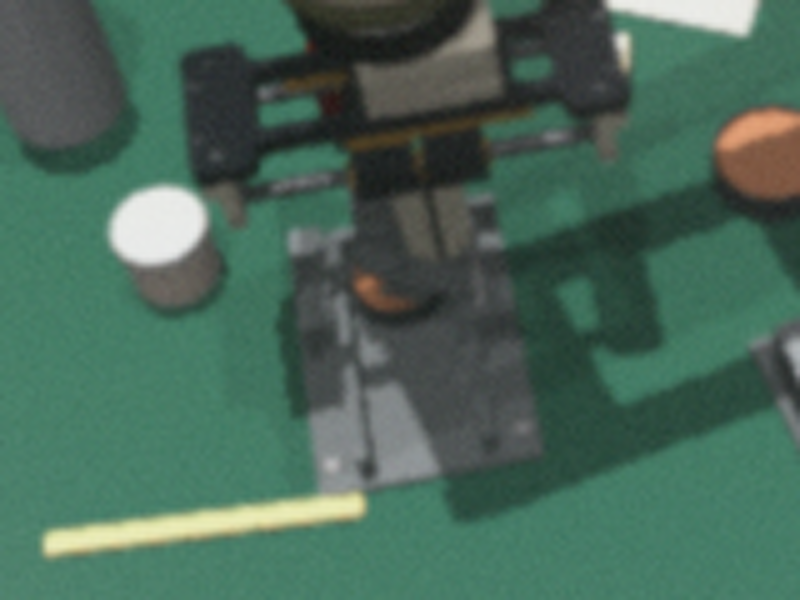

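The tab, dark at crop (400,230), is folding over the tin under the fingertips, which are at (435,240), and the tin is still home. I continue down to flat.

```bash
python3 -m inch '[[[0,0.25,0.4,0,0,0,1],[0,0.25,0.4,0,0,0,1],[0,0.15,0.4,0,0,0,1],[0,0.15,0.4,0,0,0,1],[0,0,0,0,0,0,1]]]' >/dev/null
python3 -c "
from h import *
tcp()"
python3 -m inch '[[[0,0,0.1,0,0,0,1],[0,0,0.1,0,0,0,1],[0,0,0,0,0,0,1]]]' >/dev/null
python3 -c "
from h import *
tcp()"
```

```text
t 10.30 holder xyz mm [-17.5   6.5  26.6] F [-0.3  0.   4.2] yaw 0.1 tilt [-0.001  0.    -1.   ] open 0.0004
t 10.60 holder xyz mm [-17.4   6.6  26. ] F [-4.7 -1.4  9.7] yaw 0.1 tilt [-0.  0. -1.] open 0.0001
```

```bash
python3 -m inch '[[[0,0.4,0,0,0,0,1],[0,0.4,0,0,0,0,1],[0,0.3,0,0,0,0,1],[0,0.2,0,0,0,0,1],[0,0,0,0,0,0,1]]]' >/dev/null
python3 -c "
from h import *
tcp()"
python3 -m inch '[[[0,0.3,0,0,0,0,1],[0,0.3,0,0,0,0,1],[0,0.3,0,0,0,0,1],[0,0,0,0,0,0,1]]]' >/dev/null
python3 -c "
from h import *
tcp()"
```

```text
t 11.10 holder xyz mm [-5.   6.7 25.9] F [-7.7 -0.9 12.9] yaw 0.1 tilt [-0.002  0.001 -1.   ] open 0.0008
t 11.50 holder xyz mm [ 4.1  7.  25.9] F [-6.2  0.9 10.2] yaw 0.1 tilt [-0.001  0.001 -1.   ] open 0.0005
```

```bash
python3 -m inch '[[[0,0.2,0,0,0,0,1],[0,0.2,0,0,0,0,1],[0,0,0,0,0,0,1]]]' >/dev/null
python3 -c "
from h import *
tcp()"
python3 -m inch '[[[0,0.2,0,0,0,0,1],[0,0.1,0,0,0,0,1],[0,0,0,0,0,0,1]]]' >/dev/null
python3 -c "
from h import *
tcp()"
```

```text
t 11.80 holder xyz mm [ 7.8  7.  25.8] F [-6.8 -0.5 11.3] yaw 0.1 tilt [-0.001  0.001 -1.   ] open 0.0005
t 12.10 holder xyz mm [10.4  7.  25.6] F [-8.8  0.6 11.7] yaw 0.1 tilt [-0.002  0.002 -1.   ] open 0.0004
```

```bash
python3 -m inch '[[[0,0.1,0,0,0,0,1],[0,0.1,0,0,0,0,1],[0,0.1,0,0,0,0,1],[0,0,0,0,0,0,1]]]' >/dev/null
python3 -c "
from h import *
tcp()"
python3 -m inch '[[[0,0.1,0,0,0,0,1],[0,0.1,0,0,0,0,1],[0,0,0,0,0,0,1]]]' >/dev/null
python3 -c "
from h import *
tcp()
c=robot.read_camera('scene');cv2.imwrite('pics/s4.png',cv2.resize(c['image'][160:220,210:290],(800,600),interpolation=2))"
```

```text
t 12.50 holder xyz mm [10.9  7.  25.1] F [-18.9   0.5  17.1] yaw 0.1 tilt [-0.007  0.004 -1.   ] open 0.0008
t 12.80 holder xyz mm [11.3  7.  24.7] F [-24.9  -0.1  22.1] yaw 0.1 tilt [-0.01   0.006 -1.   ] open 0.0007
```

View pics/s4.png

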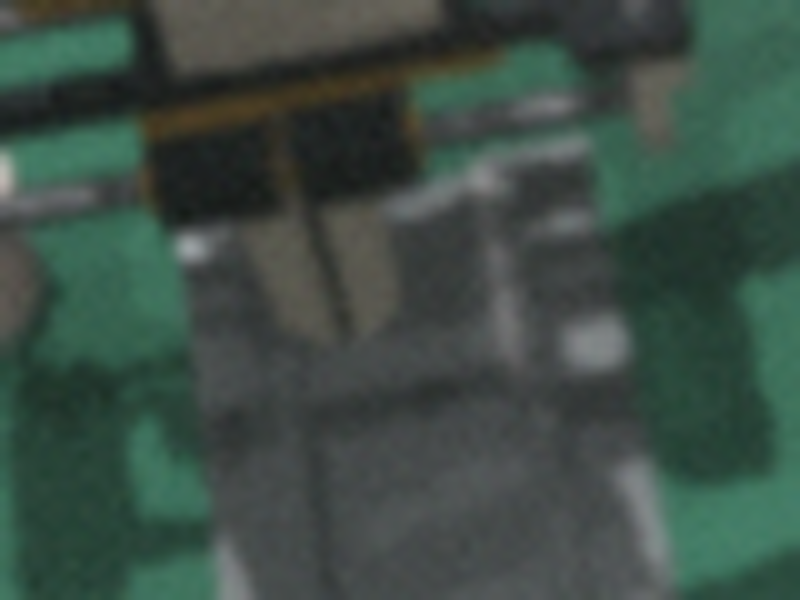

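The force has jumped to 25 N with no more travel, so the slide is at its forward stop. The picture shows the tab flat at crop (400,350) under the fingers. I lift straight up so as not to drag the tab back.

```bash
python3 -m inch '[[[0,0,-0.3,0,0,0,1],[0,0,-0.5,0,0,0,1],[0,-0.3,-1,0,0,0,1],[0,-0.5,-3,0,0,0,1],[0,-3,-4,0,0,0,1]]]' >/dev/null
python3 -m inch '[[[0,-4,-4,0,0,0,1],[0,-4,-3,0,0,0,1],[0,-4,0,0,0,0,1],[0,-4,0,0,0,0,1],[0,0,0,0,0,0,1]]]' >/dev/null
python3 -c "
from h import *
tcp()
c=robot.read_camera('scene');A=cv2.resize(c['image'][155:245,190:290],(500,450),interpolation=2)
d=robot.read_camera('top');B=cv2.resize(d['image'][120:210,320:400],(300,338),interpolation=2)
o=np.zeros((450,800,3),np.uint8);o[:,:500]=A;o[:338,500:]=B;cv2.imwrite('pics/end.png',o)"
```

```text
t 13.85 holder xyz mm [-180.3    6.4  178.6] F [-0.2  0.  -0.3] yaw 0.1 tilt [-0.  0. -1.] open 0.0008
```

View pics/end.png

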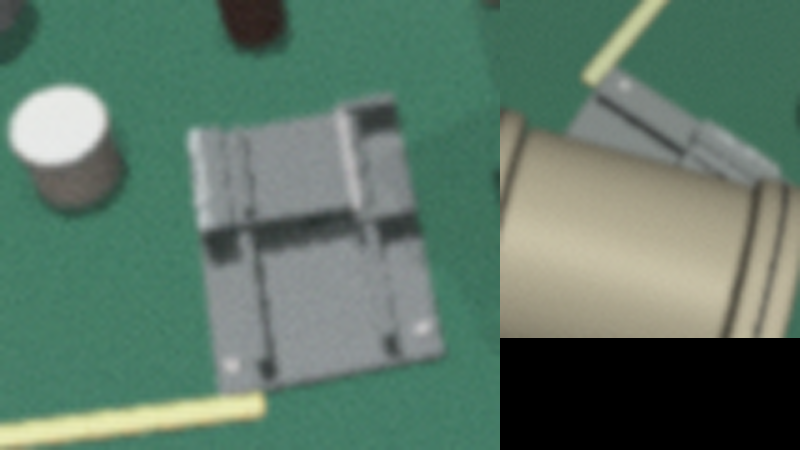

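The tab lies flat and stays shut with nothing touching it. Its hinge edge is at about (350,160) and the rib at about (238,180). I check the slide numerically before handing in.

```bash
python3 -c "
from h import *
f=np.load('fit.npz');c=robot.read_camera('scene')
for n,uv,z in (('hinge edge',(347,160),.026),('rib',(238,180),.0335),('lip inner top',(226,180),.033)):
    print(n,np.round(f['R'].T@(plane(c,(190+uv[0]/5-.5,155+uv[1]/5-.5),z)[:2]-f['t'])*1000,1))"
```

```text
hinge edge [-28.1   3.4]
rib [25.6  8.6]
lip inner top [31.4  6.9]
```

```bash
python3 -c "
from h import *
tcp();robot.close_job()"
```

```text
t 14.00 holder xyz mm [-175.9    6.6  179.5] F [ 0.4 -0.2 -0.1] yaw 0.1 tilt [ 0.002 -0.001 -1.   ] open 0.0005
the job is handed in; nothing more can be done
```

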